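# Let the bench winch back one notch

## Task

The hand winch on the bench is wound one notch too far. Using only your fingertips and gripping nothing, tip its pawl up off the ratchet wheel and right over until it lies back by itself, push the handwheel's handle gently so that the wheel turns back by just one notch (the way the pawl was blocking), then tip the pawl over again so that its nose drops fully home in that next notch. Leave the other things on the bench where they are.

Things in the scene. Friction and masses are not known exactly. Their poses are not given: they have to be found in the camera images.
- winch: Steel hand winch on a plywood board (190 x 200 x 18 mm) fixed to the bench; it cannot shift. Origin: on the bench under the board's middle, z up (all heights are above the bench), y along the level axle, x towards the pawl's pivot. Yaw varies. Axle at x = 0, 133 mm up. Bare drum between two side plates, ratchet wheel and pawl outside the +y plate, handwheel at the -y end of the same shaft.
- wheel (a joint): Turn of handwheel, drum and ratchet wheel as one, rad. Grows as the wheel turns BACK, the way the pawl blocks (its top moves to the winch's +x). 0: a tooth bears on the pawl in the starting notch; 0.628: the same one notch back. Starts at -0.18 to -0.01. The nose can be fully home from -0.21 to 0 and, next notch, from 0.42 to 0.625. Stiff bearings (2 N at the handle): it stays where it is left.
- pawl (a joint): Swing of the pawl, rad. 0: nose fully home in a notch; about 0.2: nose clear of the tooth tips; 1.83: tipped right over on its back stop. The pawl (150 g) swings freely: let go below about 1.1 it falls back to the wheel, beyond about 1.2 it falls over to the back stop and stays there.
- handle (a point): Middle of the black handle on the handwheel: a round bar 17 mm thick at the root to 23 mm, standing out along the winch's -y from y = -121 to -189 mm (this point y = -156), 75 mm from the axle. At joint wheel 0 it leans 20 degrees from straight up to the winch's -x, one notch back 16 degrees to +x. To turn the wheel back, push it towards +x from its -x side. Free room under and beside it.
- handwheel (a point): Centre of the three-spoked handwheel, on the axle (x = 0, y = -115 mm, 133 mm up). Its rim is 165 mm across and 15 mm thick, so its top is 216 mm up. It is upright, square to the axle.
- ratchet (a point): Centre of the ratchet wheel, on the axle (x = 0, y = 77 mm, 133 mm up): 12 mm thick (y = 71 to 83 mm), 122 mm across its ten teeth, each 11 mm deep (top 194 mm up). With the pawl down in a notch the wheel turns back only until the tooth face meets the nose. With the pawl dropped at joint wheel 0.15 to 0.42 the nose lies on a tooth's slope; above 0.63 it falls into the notch after.
- pivot (a point): Pawl's pivot bolt (x = 60 mm, y = 77 mm, 201 mm up), on the steel side plate that stands at y = 60 to 65 mm; the plate's top edge is 210 mm up at x = 46 to 72 mm and slopes down on both sides. The bolt's head ends at y = 93 mm. Beyond it towards +y nothing stands.
- thumb (a point): Middle of the top edge of the pawl's thumb plate. With the pawl home the plate stands straight up from the pivot to 56 mm above it, 24 mm wide (y = 69 to 93 mm), 7 mm thick. Pushing it towards the winch's +x, 20 mm or more above the pivot, lifts the nose and tips the pawl over; it then points to +x, 15 degrees below level.
- nose (a point): Underside of the nose at the end of the pawl's arm. The arm is a bar 14 mm wide (y = 70 to 84 mm), 10 mm thick, 64 mm long, level from the pivot towards -x when home; the nose reaches 16.5 mm below its centre line. Tipped over, the arm stands up from the pivot, leaning 15 degrees to +x; pushing it towards -x, 30 mm or more above the pivot, tips the pawl back down.
- tape: Bystander: a loose roll of tape lying flat, 100 mm across, 24 mm high. Origin: centre of its underside.
- oil: Bystander: a loose white oil bottle standing up, 48 mm across, 115 mm high. Origin: centre of its underside.
- reel: Bystander: a loose empty grey wire reel standing on its flange, 68 mm across, 46 mm high. Origin: centre of its underside.
- spanner: Bystander: a loose steel spanner lying flat, 170 mm long along its own x axis, about 7 mm high. Origin: centre of its underside.

How it is judged:
By the outcome, as a careful person would: the job done as asked, in the order asked, and still so for the second after the job is handed in, with the robot touching nothing.
It also fails if it takes over 53 s, if anything falls off the work surface, if the arm or the gripper's body presses on something with over 40 N, if the wrist force passes 120 N, or if a joint passes its speed limit or range.

## Robot

A 7-joint arm with a two-finger parallel gripper is mounted at the origin on the work surface. World frame = base frame: x ahead of the robot, y to its left, z up, the work surface at z = 0. Lengths are in m, angles in rad, forces in N, time in s.
With the tool pointing down it reaches from about 0.425 to 0.925 m from the base axis. Payload 6.8 kg.
Tool frame: the origin (TCP) lies on the front face of the gripper's body, between the roots of the fingers; the fingertips stand 73 mm ahead of it and the grasp point (between the pads) lies r.pinch_z ahead of it (r.pinch_z is the distance from the TCP to the grasp point, in m); z points along the fingers, y is the direction in which the jaws open and shut (so a half turn about z gives the same grasp; the last joint's range is limited). The gripper opens to 85 mm and grips with 20 to 120 N. Pads are 22 mm wide; open, the fingers measure 114 mm over their backs; the gripper's body (76 mm by 85 mm) begins 54 mm behind the grasp point. The pads swing forward as they close: fully open they stand 13 mm farther back than shut.
Start: joints at [1.057, 0.477, 0.022, 1.555, -0.011, 1.109, -0.083], TCP at [0.266, -0.62, 0.304] pointing down, gripper open.
Joint ranges: [-2.96, 2.96], [-0.34, 2.1], [-1.41, 1.46], [0.24, 2.44], [-1.37, 4.51], [0.17, 1.92], [-2.96, 2.96]. Speed limits (rad/s): [2.39, 2.39, 3.14, 3.14, 3.14, 3.14, 3.14].

## Interface

Orientations are given as a rotation vector (axis times angle).
In Python, from bench import readout, grab_frame, r, search_frame, masks_of, tip_of gives the robot as it stands.
- The arm moves only by the tool step_arm, never from a script. Its argument "commands" is a list of rows, each a list of 7 numbers: the shift along the tool's x, y, z as a fraction of full scale, then the turn, a rotation vector about the tool's x, y, z as a fraction of full scale, then the gripper's target within -1 to 1 (shut at 1, half-way at 0, fully open at -1). In form: [[tx, ty, tz, ax, ay, az, hand], ...]. A call has exactly 10 rows; each row is the pose to reach, as a shift and turn from the pose measured when the call began, along the tool's axes at that moment, turning the shorter way round; what a row does not reach only later rows make up. Full scale, the value 1, is 500 mm for a shift and 360 degrees for a turn. A row lasts 1/8 s, in which the tool goes at most 62.5 mm and 10.7 degrees, less where a joint would pass 70% of its speed; a pose out of reach is approached as far as the arm can. A call with a number of a shift or a turn outside -1 to 1 is refused whole. A call with a gripper value outside its range is refused whole. The fingers move at their own pace and stop on an object; "newtons" is the grip in N (left out, the last holds). Time passes only in rows, so rows that repeat a pose let the fingers close, or fill a call up. It gives the time, the measured TCP pose, the force and the opening at its end, in the units of the state.
- readout.get_obs(): the state, without advancing time (a new reading comes with each control period).
- grab_frame(name): name is "side" or "top"; returns a dict with "img" (384x512x3 uint8, red, green, blue), "K" (3x3 intrinsics, pixels), "world_to_cam" (4x4, takes a point from world to camera coordinates). Camera axes: x right, y down, z forward; pixel columns grow to the right and rows downward; lengths in m; the calibration is good to about 2 mm. A picture is of the moment at which its call begins. There is no depth.
- r.hand_in(): hands the job in, once; it reports no verdict.
Trained networks look in a picture, given as the dict that the camera call returned (one of the last four; its "shot" number tells which), for a name from the list of things; names that differ only in an ending like _2 or _b are one class to them, and where a whole thing is asked for, a point or a joint stands for the part that bears it (a point fixed in the world has none). Each returns a list of dicts, best first, with "p" (0 to 1); they miss things now and then, are a little off and sometimes report something else, mostly with a low value. They report only what shows in the picture. A call takes as long as a camera call.
- search_frame(thing, picture): "extent" ([centre column, centre row, width, height] in pixels, round what is visible of it).
- masks_of(thing, picture): "pixels" (384x512 bool, what is visible of it) and "extent" ([centre column, centre row, width, height] in pixels, round what is visible of it).
- tip_of(thing, picture): "point" ([column, row] in pixels: a listed point, or the origin of a listed thing).
The state is a dict: "clock": time; "joints": joint angles; "qvel": joint speeds; "tau": joint torques, N m; "tcp_pos": TCP position; "orientation": TCP orientation; "contact_force": force on the tool from outside, world axes, zero at the start; "moment": the same for the moment, N m; "grip_width": finger opening in m.
Only numpy, scipy, OpenCV 4.12 (cv2) and the standard library are available. Lean on these libraries where they do the work, as an engineer would, in place of code of your own. Each camera call takes 0.05 s, during which the arm holds its last target. There are 200 camera calls.

## Working session

There is one attempt and no reset: what is moved stays moved. The work goes in short steps, Python scripts to look and compute and a tool call to move; the robot and the scene stay as the last step left them, time stands still between calls to the robot, and variables do not carry over. Pictures are saved under pics/ and viewed, about 8 in all and at most 12, crops included, and the job is handed in when it is done.

Besides the shell and the picture viewer there is one more tool, called after "Request:" as a command line: name --pt "numbers of a row" for each row, then --argument value for the rest. step_arm: Moves the arm, as the interface text tells. Its arguments: {"type":"object","properties":{"commands":{"type":"array"},"newtons":{"type":"number"}},"required":["commands"]}

```bash
ls; mkdir -p pics
python3 - <<'E'
from bench import readout, grab_frame, r, search_frame, masks_of, tip_of
import cv2,numpy as np
o=readout.get_obs(); print(o, r.pinch_z)
for n in("side","top"):
    f=grab_frame(n); cv2.imwrite(f"pics/{n}0.png",f["img"][:,:,::-1])
    print(n,f["K"].tolist(),np.round(f["world_to_cam"],4).tolist())
    for t in["handle","handwheel","ratchet","pivot","thumb","nose","winch","tape","oil","reel","spanner"]:
        print(t,[(np.round(d["point"],1).tolist(),round(d["p"],2)) for d in tip_of(t,f)[:2]])
E
```

```text
pics
{'clock': 0.0, 'joints': array([ 1.05689761,  0.47781492,  0.02234209,  1.55647549, -0.0114778 ,
        1.10932948, -0.0830977 ]), 'qvel': array([-0.00182683,  0.00078992,  0.00021091, -0.00028561,  0.00075417,
        0.00045059,  0.00171525]), 'tau': array([ 8.84221263e-04, -5.96445358e+01,  1.60784896e+00, -2.81198269e+01,
        1.23232801e-02,  9.36555531e-03,  1.33321117e-05]), 'tcp_pos': array([ 0.26625713, -0.61974726,  0.30290557]), 'orientation': array([-3.07535448e+00, -6.32744083e-01,  8.49580652e-04]), 'contact_force': array([-0.70789884,  0.77939031,  0.00376454]), 'moment': array([ 0.04909182, -0.06130364,  0.0371928 ]), 'grip_width': 0.08553391245332817} 0.0539
side [[374.3679383095275, 0.0, 248.8442806285201], [0.0, 374.3679383095275, 190.75094744062238], [0.0, 0.0, 1.0]] [[0.8867, -0.4619, 0.0216, -0.4852], [-0.252, -0.5219, -0.815, 0.3402], [0.3877, 0.7172, -0.5791, 0.6719], [0.0, 0.0, 0.0, 1.0]]
handle [([263.3, 244.0], 0.81), ([273.1, 226.3], 0.69)]
handwheel [([256.7, 251.6], 0.77)]
ratchet [([212.6, 200.9], 0.57), ([228.7, 172.1], 0.55)]
pivot [([228.2, 
[... 208 characters left out ...]
8], 0.61), ([210.2, 202.9], 0.49)]
spanner [([144.6, 281.7], 0.72)]
top [[477.4461705559959, 0.0, 252.26401935961644], [0.0, 477.4461705559959, 189.75239049549867], [0.0, 0.0, 1.0]] [[0.01, -0.9999, -0.0016, 0.0881], [-0.9764, -0.0094, -0.216, 0.6086], [0.2159, 0.0037, -0.9764, 1.1384], [0.0, 0.0, 0.0, 1.0]]
handle [([339.8, 218.4], 0.63)]
handwheel [([312.9, 208.8], 0.77)]
ratchet [([233.5, 221.7], 0.88)]
pivot [([229.4, 190.2], 0.75), ([237.5, 161.3], 0.49)]
thumb [([224.3, 183.4], 0.82), ([185.3, 242.6], 0.61)]
nose [([237.1, 159.9], 0.7)]
winch [([264.9, 227.1], 0.89)]
tape [([186.6, 244.0], 0.69)]
oil [([238.7, 157.9], 0.9)]
reel [([280.5, 152.3], 0.71)]
spanner [([252.2, 300.3], 0.81)]
```

```bash
cat > h.py <<'E'
import numpy as np, cv2
from scipy.optimize import least_squares
from scipy.spatial.transform import Rotation as R
from bench import readout, grab_frame, r, search_frame, masks_of, tip_of
def proj(f,P):
    P=np.atleast_2d(P); W=f["world_to_cam"]; c=P@W[:3,:3].T+W[:3,3]; q=c@np.array(f["K"]).T; return q[:,:2]/q[:,2:]
def handle(w):
    a=np.radians(-20)+w; return np.array([.075*np.sin(a),-.156,.133+.075*np.cos(a)])
def pawl(p,l): # local (x,z) about pivot, rotates +x at top
    return np.array([.060+l[0]*np.cos(p)+l[1]*np.sin(p),.077,.201-l[0]*np.sin(p)+l[1]*np.cos(p)])
def model(w,p):
    return dict(winch=np.zeros(3),handle=handle(w),handwheel=np.array([0,-.115,.133]),ratchet=np.array([0,.077,.133]),
      pivot=np.array([.06,.077,.201]),thumb=pawl(p,(0,.056))+[0,.004,0],nose=pawl(p,(-.06,-.0165)))
def w2(pose,P):
    x,y,t=pose; P=np.atleast_2d(P); c,s=np.cos(t),np.sin(t)
    return np.c_[x+c*P[:,0]-s*P[:,1],y+s*P[:,0]+c*P[:,1],P[:,2]]
def ray(f,px,z):
    W=f["world_to_cam"];Rm=W[:3,:3];C=-Rm.T@W[:3,3];d=Rm.T@np.linalg.inv(f["K"])@np.array([*px,1]);return C+d*(z-C[2])/d[2]
E
python3 - <<'E'
from h import *
F=[grab_frame(n) for n in("side","top")]
D=[{t:tip_of(t,f) for t in model(0,0)} for f in F]
def res(v,full=False):
    m=model(v[3],0);out=[];lab=[]
    for f,d in zip(F,D):
        for t,P in m.items():
            if not d[t]: continue
            q=proj(f,w2(v[:3],P))[0]; e=min((np.array(k["point"])-q for k in d[t][:2]),key=np.linalg.norm)
            out+=list(e);lab.append((t,np.round(e,1).tolist()))
    return lab if full else np.array(out)
b=min((least_squares(res,[.6,0,t,-.1],loss="soft_l1",f_scale=2) for t in(-.6,-.3,0,.3,.6)),key=lambda s:s.cost)
print(b.x,b.cost);print(res(b.x,True))
np.save("pose.npy",b.x)
for t,z in dict(tape=0,oil=0,reel=0,spanner=0).items():
    for f in F:
        k=tip_of(t,f)
        if k: print(t,k[0]["p"],ray(f,k[0]["point"],z).round(3))
im=np.hstack([f["img"] for f in F])
for i,f in enumerate(F):
    for t,P in model(b.x[3],0).items():
        q=proj(f,w2(b.x[:3],P))[0]; cv2.circle(f["img"],(int(q[0]),int(q[1])),2,(255,0,255),-1)
s=cv2.resize(F[0]["img"][100:320,90:350],(780,660))[:600]
t=cv2.resize(F[1]["img"][90:340,130:400],(648,600))
cv2.imwrite("pics/s1.png",s[:,:,::-1]);cv2.imwrite("pics/t1.png",t[:,:,::-1])
E
```

```text
[ 0.52667373  0.06262688  0.14192508 -0.09375681] 28.531995811095392
[('winch', [-2.4, 0.9]), ('handle', [1.2, -0.4]), ('handwheel', [-0.8, 0.2]), ('ratchet', [1.7, 0.1]), ('pivot', [-0.3, 0.3]), ('thumb', [-2.4, -0.7]), ('nose', [1.9, 3.4]), ('winch', [1.5, 2.8]), ('handle', [0.5, 1.7]), ('handwheel', [-3.5, -2.6]), ('ratchet', [-1.7, -1.9]), ('thumb', [0.1, -1.2]), ('nose', [0.3, 0.5])]
tape 0.77 [0.478 0.271 0.   ]
tape 0.91 [0.484 0.269 0.   ]
oil 0.71 [0.701 0.133 0.   ]
oil 0.95 [0.704 0.135 0.   ]
reel 0.88 [0.728 0.012 0.   ]
reel 0.91 [0.733 0.015 0.   ]
spanner 0.84 [0.326 0.094 0.   ]
spanner 0.79 [0.333 0.097 0.   ]
```

View pics/s1.png

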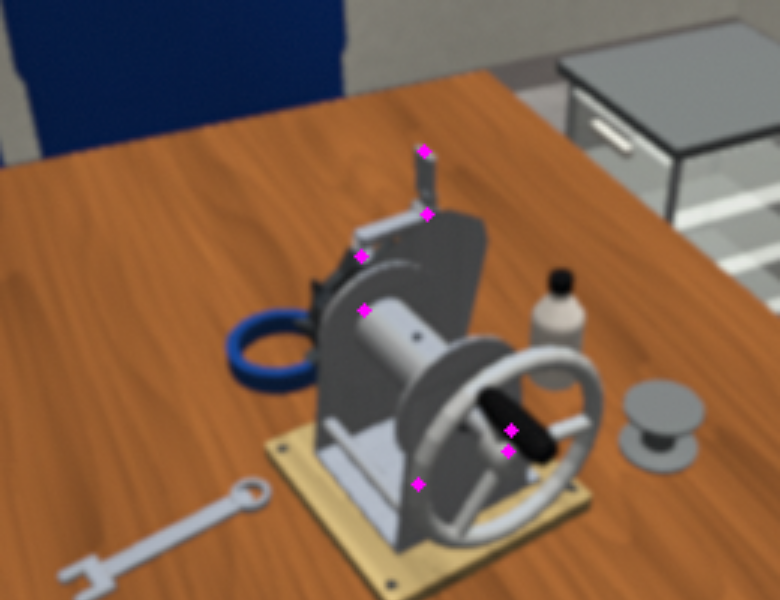

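View pics/t1.png

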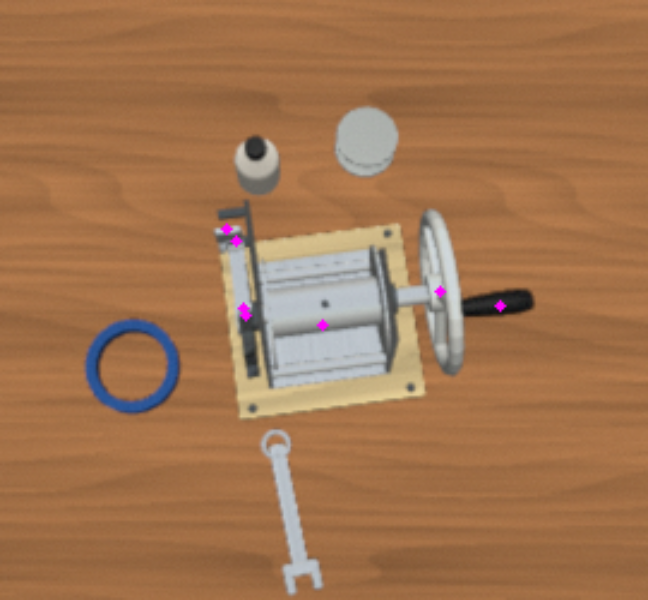

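```bash
cat >> h.py <<'E'
TIP=.073
def plan(P,pose,yaw=None):
    """P: fingertip in winch frame -> tool shift & turn fractions"""
    o=readout.get_obs(); A=R.from_rotvec(o["orientation"])
    g=w2(pose,P)[0]+[0,0,TIP]
    T=R.from_euler("z",pose[2])*R.from_euler("x",np.pi)
    return (A.inv().apply(g-o["tcp_pos"])/.5).round(4).tolist(),((A.inv()*T).as_rotvec()/(2*np.pi)).round(4).tolist(),g.round(4).tolist()
def tipw(pose):
    o=readout.get_obs();x,y,t=pose;A=R.from_rotvec(o["orientation"]);p=o["tcp_pos"]+A.apply([0,0,TIP]);d=p-[x,y,0]
    return R.from_euler("z",-t).apply(d).round(4), A.as_matrix()[:,0].round(3),A.as_matrix()[:,2].round(3)
E
python3 - <<'E'
from h import *
p=np.load("pose.npy")[:3]
print(plan([.010,.087,.33],p)); print(tipw(p))
f=grab_frame("top")
for c in [(-.095,.1),(-.095,-.1),(.095,-.1)]:
    q=proj(f,w2(p,[*c,.018]))[0]; print(((q-[130,90])*2.4).round())
E
```

```text
([1.0819, -1.2121, -0.1982], [-0.0, -0.0, 0.042], [0.5243, 0.1502, 0.403])
(array([-0.3542, -0.6391,  0.2309]), array([0.919, 0.395, 0.   ]), array([ 0.,  0., -1.]))
[241. 424.]
[427. 399.]
[400. 226.]
```

Run:
```python
from h import *
v=np.load("pose.npy"); v[:3]=[.529,.0626,.132]; np.save("pose.npy",v); print(plan([.010,.087,.33],v[:3]))
```

```text
([1.0878, -1.2096, -0.1982], [0.0, -0.0, 0.0436], [0.5275, 0.1502, 0.403])
```

Request:
step_arm --pt "0.02 -0.02 -0.2 0 0 0.01 1" --pt "0.1 -0.1 -0.2 0 0 0.02 1" --pt "0.2 -0.2 -0.2 0 0 0.03 1" --pt "0.28 -0.3 -0.2 0 0 0.043 1" --pt "0.36 -0.4 -0.2 0 0 0.043 1" --pt "0.44 -0.5 -0.2 0 0 0.043 1" --pt "0.53 -0.6 -0.2 0 0 0.043 1" --pt "0.62 -0.7 -0.2 0 0 0.043 1" --pt "0.7 -0.8 -0.2 0 0 0.043 1" --pt "0.79 -0.9 -0.2 0 0 0.043 1" --newtons 40

```text
clock: 3.7
tcp_pos: [0.4404, -0.0844, 0.4043]
orientation: [3.134, 0.212, 0.002]
contact_force: [1.3, 0.2, 0.1]
grip_width: 0.0001
```

Run:
```python
from h import *
v=np.load("pose.npy"); print(plan([.010,.087,.27],v[:3]),readout.get_obs()["grip_width"],tipw(v[:3]))
```

```text
([0.2357, -0.4414, 0.1226], [0.0001, -0.0002, 0.0005], [0.5275, 0.1502, 0.343]) 6.845705624409842e-05 (array([-0.1071, -0.1341,  0.3313]), array([0.991, 0.135, 0.001]), array([ 0.001, -0.001, -1.   ]))
```

Request:
step_arm --pt "0.06 -0.11 0 0 0 0 1" --pt "0.12 -0.22 0 0 0 0 1" --pt "0.18 -0.33 0 0 0 0 1" --pt "0.236 -0.44 0 0 0 0 1" --pt "0.236 -0.441 0.05 0 0 0 1" --pt "0.236 -0.441 0.1 0 0 0 1" --pt "0.236 -0.441 0.15 0 0 0 1" --pt "0.236 -0.441 0.18 0 0 0 1" --pt "0.236 -0.441 0.18 0 0 0 1" --pt "0.236 -0.441 0.18 0 0 0 1"

```text
clock: 4.95
tcp_pos: [0.5282, 0.1501, 0.3153]
orientation: [3.134, 0.212, 0.004]
contact_force: [0.7, -0.6, 0.6]
grip_width: -0.0004
```

Run:
```python
from h import *
v=np.load("pose.npy"); print(tipw(v[:3]))
F=[grab_frame(n) for n in("side","top")]
for f in F:
    for t in["thumb","pivot"]: print(t,[(np.round(d["point"],1).tolist(),round(d["p"],2)) for d in tip_of(t,f)[:2]],proj(f,w2(v[:3],model(0,0)[t])).round(1))
a=cv2.resize(F[0]["img"][80:200,150:310],(640,480));b=cv2.resize(F[1]["img"][110:260,180:300],(384,480))
b=b[:, :160] if 0 else b
cv2.imwrite("pics/a2.png",cv2.resize(np.hstack([a,b]),(800,375))[:,:,::-1])
```

```text
(array([0.0109, 0.0869, 0.2423]), array([0.991, 0.135, 0.003]), array([ 0.003, -0.   , -1.   ]))
thumb [([230.8, 146.9], 0.64)] [[232.7 149.8]]
pivot [([229.5, 169.7], 0.63)] [[233.7 171.3]]
thumb [([250.5, 299.4], 0.21)] [[225.3 183.9]]
pivot [] [[228.5 189.4]]
```

View pics/a2.png

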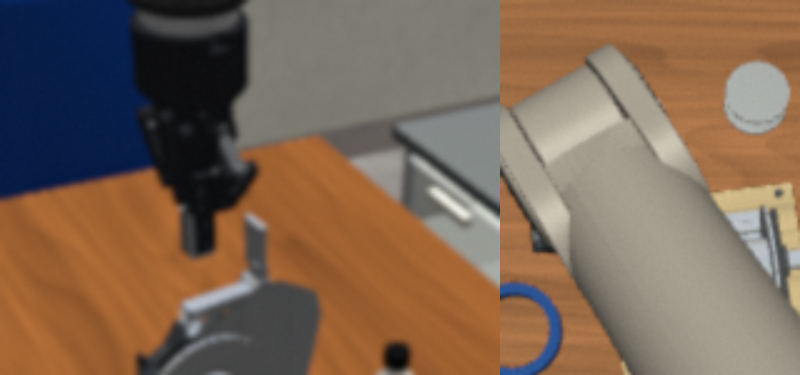

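Request:
step_arm --pt "0.03 0 0.0 0 0 0 1" --pt "0.05 0 0.002 0 0 0 1" --pt "0.069 0 0.003 0 0 0 1" --pt "0.08 0 0.004 0 0 0 1" --pt "0.09 0 0.005 0 0 0 1" --pt "0.101 0 0.006 0 0 0 1" --pt "0.11 0 0.01 0 0 0 1" --pt "0.12 0 0.016 0 0 0 1" --pt "0.129 0 0.022 0 0 0 1" --pt "0.129 0 0.022 0 0 0 1"

```text
clock: 6.5
tcp_pos: [0.592, 0.1586, 0.3035]
orientation: [3.134, 0.212, 0.002]
contact_force: [-0.9, 0.3, 1.0]
grip_width: 0.0
```

Run:
```python
from h import *
v=np.load("pose.npy"); print(tipw(v[:3]),readout.get_obs()["contact_force"])
f=grab_frame("side")
cv2.imwrite("pics/a3.png",cv2.resize(f["img"][80:200,150:310],(640,480))[:,:,::-1])
```

```text
(array([0.0752, 0.0868, 0.2305]), array([0.991, 0.135, 0.001]), array([ 0.002, -0.001, -1.   ])) [-0.87289262  0.30454316  0.98440341]
```

View pics/a3.png

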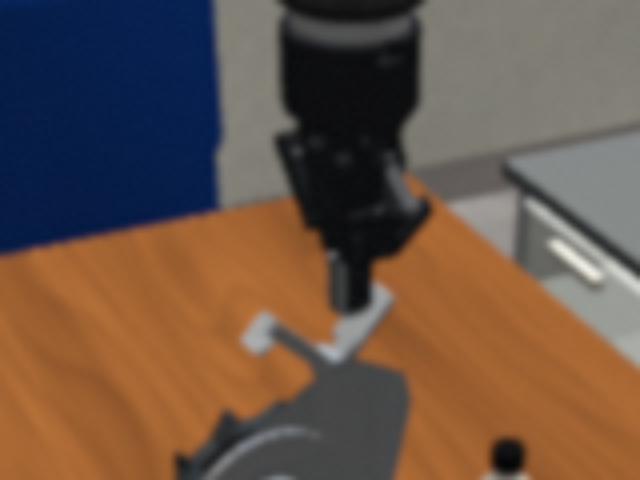

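Request:
step_arm --pt "0.008 0 0.008 0 0 0 1" --pt "0.016 0 0.017 0 0 0 1" --pt "0.02 0 0.026 0 0 0 1" --pt "0.026 0 0.034 0 0 0 1" --pt "0.038 0 0.035 0 0 0 1" --pt "0.05 0 0.034 0 0 0 1" --pt "0.065 0 0.033 0 0 0 1" --pt "0.08 0 0.03 0 0 0 1" --pt "0.09 0 0.03 0 0 0 1" --pt "0.09 0 0.03 0 0 0 1"

```text
clock: 7.8
tcp_pos: [0.6367, 0.1647, 0.2887]
orientation: [3.134, 0.212, 0.002]
contact_force: [-0.2, 0.9, -0.9]
grip_width: 0.0002
```

Run:
```python
from h import *
v=np.load("pose.npy"); print(tipw(v[:3]),readout.get_obs()["contact_force"])
f=grab_frame("side")
cv2.imwrite("pics/a4.png",cv2.resize(f["img"][80:200,150:310],(640,480))[:,:,::-1])
```

```text
(array([0.1203, 0.087 , 0.2157]), array([0.991, 0.135, 0.002]), array([ 0.002, -0.   , -1.   ])) [-0.21378949  0.89235144 -0.87552419]
```

View pics/a4.png

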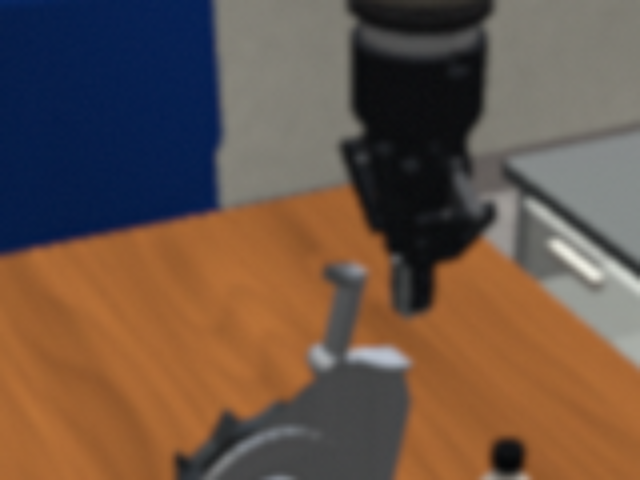

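Request:
step_arm --pt "0 0 -0.1 0 0 0 1" --pt "0 0 -0.2 0 0 0 1" --pt "-0.07 0.08 -0.2 0 0 0 1" --pt "-0.14 0.16 -0.2 0 0 0 1" --pt "-0.21 0.25 -0.2 0 0 0 1" --pt "-0.28 0.33 -0.2 0 0 0 1" --pt "-0.35 0.41 -0.2 0 0 0 1" --pt "-0.416 0.494 -0.2 0 0 0 1" --pt "-0.416 0.494 -0.1 0 0 0 1" --pt "-0.416 0.494 -0.05 0 0 0 1"

```text
clock: 9.1
tcp_pos: [0.462, -0.1087, 0.3119]
orientation: [3.134, 0.209, -0.001]
contact_force: [0.2, -0.8, 0.9]
grip_width: 0.0002
```

Run:
```python
from h import *
v=np.load("pose.npy"); print(tipw(v[:3]),readout.get_obs()["contact_force"],"handle",handle(v[3]))
```

```text
(array([-0.089 , -0.161 ,  0.2389]), array([ 0.991,  0.133, -0.   ]), array([-0.   , -0.001, -1.   ])) [ 0.20408727 -0.82760493  0.93203323] handle [-0.03213687 -0.156       0.20076593]
```

Request:
step_arm --pt "0 0 0.06 0 0 0 1" --pt "0 0 0.102 0 0 0 1" --pt "0.02 0 0.102 0 0 0 1" --pt "0.04 0 0.102 0 0 0 1" --pt "0.058 0 0.102 0 0 0 1" --pt "0.072 0 0.102 0 0 0 1" --pt "0.086 0 0.102 0 0 0 1" --pt "0.1 0 0.102 0 0 0 1" --pt "0.115 0 0.102 0 0 0 1" --pt "0.115 0 0.102 0 0 0 1"

```text
clock: 10.35
tcp_pos: [0.52, -0.1008, 0.261]
orientation: [3.134, 0.21, 0.002]
contact_force: [0.3, 0.3, 0.2]
grip_width: 0.0001
```

```bash
cat > look.py <<'E'
from h import *
import sys
v=np.load("pose.npy"); print(tipw(v[:3]),readout.get_obs()["contact_force"])
f=grab_frame("side")
for w in (.2,.3,.4,.5,.6): print(w,proj(f,w2(v[:3],handle(w))).round(1), end=" ")
print([(np.round(d["point"],1).tolist(),round(d["p"],2)) for d in tip_of("handle",f)[:2]])
cv2.imwrite(f"pics/{sys.argv[1]}.png",cv2.resize(f["img"][100:300,170:330],(640,800))[:600,:,::-1] if len(sys.argv)<3 else cv2.resize(f["img"][130:230,180:280],(600,600),interpolation=cv2.INTER_CUBIC)[:,:,::-1])
E
python3 look.py a5
```

```text
(array([-0.0303, -0.1609,  0.188 ]), array([0.991, 0.133, 0.001]), array([ 0.001, -0.   , -1.   ])) [0.29274819 0.31068458 0.18602416]
0.2 [[270.4 236.4]] 0.3 [[273.6 234.6]] 0.4 [[276.8 233.1]] 0.5 [[279.8 231.9]] 0.6 [[282.8 231. ]] [([269.6, 235.8], 0.72)]
```

View pics/a5.png

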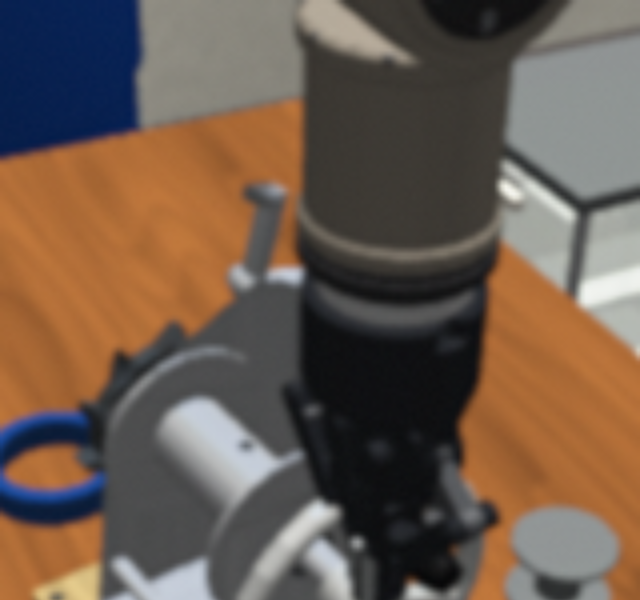

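Request:
step_arm --pt "0.006 0 0 0 0 0 1" --pt "0.012 0 0 0 0 0 1" --pt "0.018 0 0 0 0 0 1" --pt "0.024 0 0 0 0 0 1" --pt "0.03 0 0 0 0 0 1" --pt "0.035 0 0 0 0 0 1" --pt "0.039 0 0 0 0 0 1" --pt "0.042 0 0 0 0 0 1" --pt "0.042 0 0 0 0 0 1" --pt "0.042 0 0 0 0 0 1"

```text
clock: 11.7
tcp_pos: [0.5405, -0.0981, 0.261]
orientation: [3.134, 0.21, 0.002]
contact_force: [-0.1, -0.5, -0.9]
grip_width: -0.0002
```

Request:
step_arm --pt "-0.03 0 0 0 0 0 1" --pt "-0.06 0 0 0 0 0 1" --pt "-0.06 0 -0.1 0 0 0 1" --pt "-0.06 0 -0.2 0 0 0 1" --pt "-0.12 0 -0.28 0 0 0 1" --pt "-0.2 0 -0.28 0 0 0 1" --pt "-0.2 0 -0.28 0 0 0 1" --pt "-0.2 0 -0.28 0 0 0 1" --pt "-0.2 0 -0.28 0 0 0 1" --pt "-0.2 0 -0.28 0 0 0 1"

```text
clock: 12.95
tcp_pos: [0.4416, -0.1111, 0.4004]
orientation: [-3.134, -0.211, -0.001]
contact_force: [-0.7, 1.7, 0.1]
grip_width: -0.0003
```

```bash
cat > look2.py <<'E'
from h import *
import sys
v=np.load("pose.npy"); print(tipw(v[:3]),readout.get_obs()["contact_force"])
f=grab_frame("side");I=f["img"].copy()
for w in (.3,.4,.5,.6):
    print(w,proj(f,w2(v[:3],handle(w))).round(1), end=" ")
print([(np.round(d["point"],1).tolist(),round(d["p"],2)) for t in("handle","handwheel") for d in tip_of(t,f)[:1]],proj(f,w2(v[:3],[0,-.115,.133])))
cv2.imwrite(f"pics/{sys.argv[1]}.png",cv2.resize(I[130:300,180:320],(494,600),interpolation=cv2.INTER_CUBIC)[:,:,::-1])
E
python3 look2.py a6
```

```text
(array([-0.1094, -0.1607,  0.3274]), array([0.991, 0.134, 0.001]), array([ 0.001,  0.   , -1.   ])) [-0.65085395  1.66012807  0.07222194]
0.3 [[273.6 234.6]] 0.4 [[276.8 233.1]] 0.5 [[279.8 231.9]] 0.6 [[282.8 231. ]] [([280.4, 229.9], 0.74), ([259.8, 251.5], 0.97)] [[260.50061049 249.93376371]]
```

View pics/a6.png

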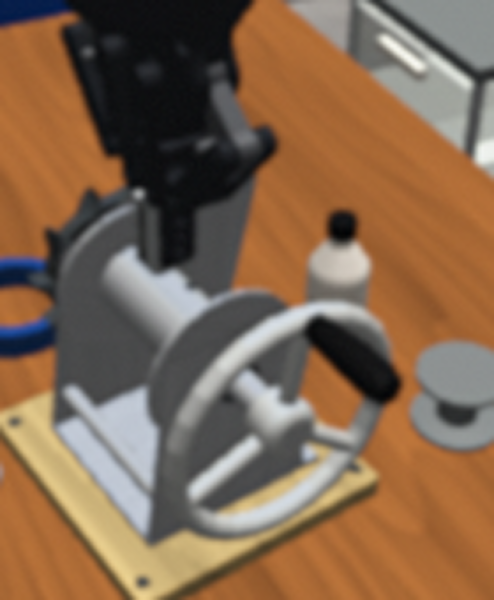

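Request:
step_arm --pt "0.08 -0.08 0 0 0 0 1" --pt "0.15 -0.16 0 0 0 0 1" --pt "0.22 -0.24 0 0 0 0 1" --pt "0.29 -0.32 0 0 0 0 1" --pt "0.36 -0.4 0 0 0 0 1" --pt "0.44 -0.485 0 0 0 0 1" --pt "0.44 -0.485 0.06 0 0 0 1" --pt "0.44 -0.485 0.12 0 0 0 1" --pt "0.44 -0.485 0.173 0 0 0 1" --pt "0.44 -0.485 0.173 0 0 0 1"

```text
clock: 14.35
tcp_pos: [0.6263, 0.158, 0.3117]
orientation: [3.134, 0.211, -0.006]
contact_force: [-0.1, 0.2, 0.6]
grip_width: -0.0001
```

Run:
```python
from h import *
v=np.load("pose.npy"); print(tipw(v[:3]))
f=grab_frame("side"); cv2.imwrite("pics/a7.png",cv2.resize(f["img"][80:200,150:310],(640,480))[:,:,::-1])
S=[];
for n in("side","top"):
    f=grab_frame(n)
    for t in("handle","handwheel","ratchet"):
        d=tip_of(t,f)
        if d: S.append((f,t,np.array(d[0]["point"])))
def res(u): return np.concatenate([proj(f,w2(u[:3],model(u[3],1.83)[t]))[0]-p for f,t,p in S]+[(u[:2]-v[:2])/.002,[(u[2]-v[2])/.01]])
s=least_squares(res,[*v[:3],.5],loss="soft_l1");print(s.x,s.cost,len(S))
```

```text
(array([0.1087, 0.0817, 0.2387]), array([ 0.991,  0.134, -0.004]), array([-0.004, -0.001, -1.   ]))
[0.52912006 0.06330862 0.12862701 0.56300411] 100.01763227017385 4
```

View pics/a7.png

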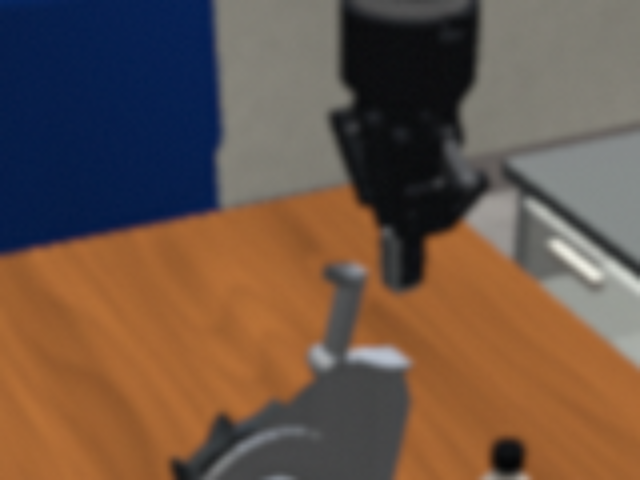

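Request:
step_arm --pt "-0.02 0 0 0 0 0 1" --pt "-0.04 0 0 0 0 0 1" --pt "-0.055 0 0 0 0 0 1" --pt "-0.07 0 0 0 0 0 1" --pt "-0.085 0 0 0 0 0 1" --pt "-0.1 0 0 0 0 0 1" --pt "-0.115 0 0 0 0 0 1" --pt "-0.135 0 0 0 0 0 1" --pt "-0.155 0 0 0 0 0 1" --pt "-0.18 0 0 0 0 0 1"

```text
clock: 16.05
tcp_pos: [0.5374, 0.1465, 0.3148]
orientation: [-3.134, -0.21, -0.003]
contact_force: [0.2, 0.1, -0.1]
grip_width: 0.0
```

Request:
step_arm --pt "-0.03 0 0 0 0 0 1" --pt "-0.04 0 -0.05 0 0 0 1" --pt "-0.04 0 -0.12 0 0 0 1" --pt "-0.1 0 -0.2 0 0 0 1" --pt "-0.18 0 -0.2 0 0 0 1" --pt "-0.18 0.08 -0.2 0 0 0 1" --pt "-0.18 0.16 -0.2 0 0 0 1" --pt "-0.18 0.24 -0.2 0 0 0 1" --pt "-0.18 0.32 -0.2 0 0 0 1" --pt "-0.18 0.4 -0.2 0 0 0 1"

```text
clock: 17.3
tcp_pos: [0.474, -0.0648, 0.4146]
orientation: [3.135, 0.21, 0.004]
contact_force: [0.3, -0.1, 0.1]
grip_width: 0.0001
```

Run:
```python
from h import *
v=np.load("pose.npy"); print(tipw(v[:3]))
F=[grab_frame(n) for n in("side","top")]
for f in F:
    for t in("thumb","nose","pivot","handle","tape","oil","reel","spanner"):
        d=tip_of(t,f); print(t,[np.round(k["point"],1).tolist() for k in d[:1]],[proj(f,w2(v[:3],model(.52,p)[t]))[0].round(1).tolist() for p in(0,.2)] if t in model(0,0) else "")
cv2.imwrite("pics/a8.png",cv2.resize(F[0]["img"][120:230,180:300],(640,587),interpolation=cv2.INTER_CUBIC)[:,:,::-1])
cv2.imwrite("pics/a8t.png",cv2.resize(F[1]["img"][90:340,130:400],(648,600))[:,:,::-1])
```

```text
(array([-0.0712, -0.1191,  0.3416]), array([0.991, 0.134, 0.002]), array([ 0.002,  0.   , -1.   ]))
thumb [[281.8, 230.3]] [[232.7, 149.8], [236.7, 149.0]]
nose [[210.3, 186.1]] [[212.0, 185.0], [211.0, 180.8]]
pivot [[229.9, 166.3]] [[233.7, 171.3], [233.7, 171.3]]
handle [[279.1, 229.4]] [[280.4, 231.7], [280.4, 231.7]]
tape [[183.1, 220.8]] 
oil [[272.2, 224.7]] 
reel [[307.2, 247.6]] 
spanner [[146.8, 282.3]] 
thumb [[220.9, 183.0]] [[225.3, 183.9], [224.7, 179.0]]
nose [[230.1, 218.2]] [[231.8, 216.9], [231.7, 216.9]]
pivot [] [[228.5, 189.4], [228.5, 189.4]]
handle [[335.5, 198.2]] [[335.3, 196.9], [335.3, 196.9]]
tape [[185.6, 243.3]] 
oil [[238.1, 162.1]] 
reel [[280.3, 152.2]] 
spanner [[252.3, 298.2]]
```

View pics/a8.png

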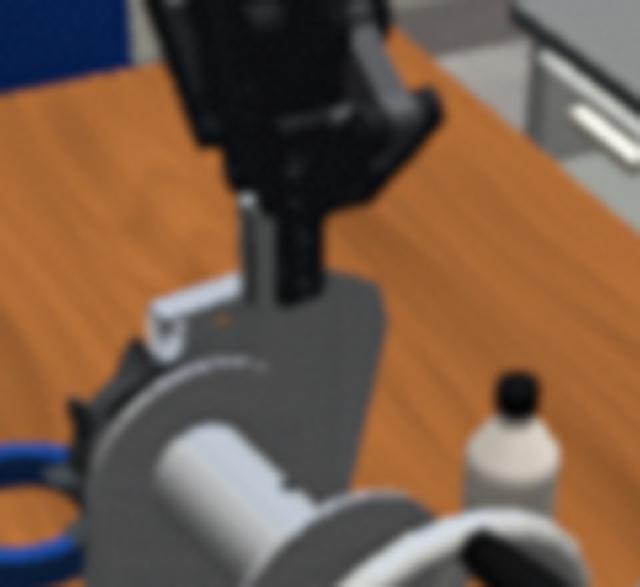

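Request:
step_arm --pt "-0.02 0.06 0 0 0 0 1" --pt "-0.04 0.16 0 0 0 0 1" --pt "-0.06 0.26 0 0 0 0 1" --pt "-0.08 0.36 0 0 0 0 1" --pt "-0.1 0.46 0 0 0 0 1" --pt "-0.1 0.54 0 0 0 0 1" --pt "-0.1 0.6 0 0 0 0 1" --pt "-0.1 0.6 0 0 0 0 1" --pt "-0.1 0.6 0 0 0 0 1" --pt "-0.1 0.6 0 0 0 0 1"

```text
clock: 19.45
tcp_pos: [0.4656, -0.3665, 0.4146]
orientation: [-3.134, -0.213, -0.003]
contact_force: [0.5, 0.5, 0.7]
grip_width: 0.0003
```

Run:
```python
from h import *
rows=[]
for n in("side","top"):
    f=grab_frame(n); a=cv2.imread(f"pics/{n}0.png"); b=f["img"][:,:,::-1]; cv2.imwrite(f"pics/{n}9.png",b)
    x0,y0,w,h=(195,135,80,75) if n=="side" else (205,165,80,75)
    rows.append(np.hstack([cv2.resize(i[y0:y0+h,x0:x0+w],(400,300),interpolation=cv2.INTER_CUBIC) for i in(a,b)]))
    print(n,[(t,np.round(k["point"],1).tolist()) for t in("thumb","nose","handle") for k in tip_of(t,f)[:1]])
cv2.imwrite("pics/cmp.png",np.vstack(rows))
```

```text
side [('thumb', [229.5, 148.0]), ('nose', [209.2, 186.9]), ('handle', [279.6, 231.1])]
top [('thumb', [221.1, 183.6]), ('nose', [232.5, 214.4]), ('handle', [336.1, 199.2])]
```

View pics/cmp.png

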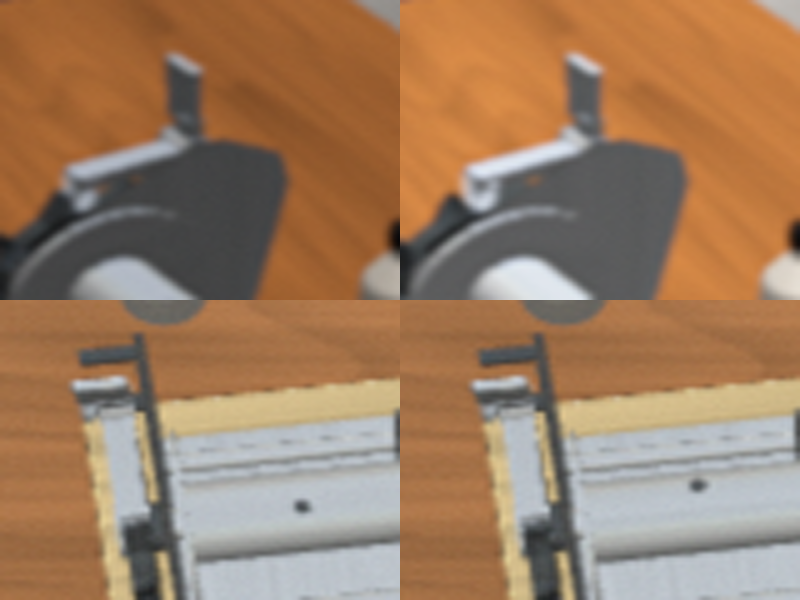

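```bash
python3 -c "
from bench import r
print(r.hand_in())"
```

```text
the job is handed in; nothing more can be done
None
```

The winch is let back by one notch, the pawl is home in that notch, and I handed the job in at about 20 s on the robot's clock.

- **What I did:** With the shut fingertips I pushed the thumb plate until the pawl lay on its back stop. I then pushed the handle gently and backed off. Last, I tipped the pawl's arm back so that it came down to the wheel, and moved the arm clear.
- **Pawl:** In the before-and-after close-ups from both cameras, the pawl looks the same as when it was home at the start, so I take it as fully home.
- **Wheel:** My estimates of its turn after the push ranged from 0.50 to 0.56; the last pictures point to about 0.5. The range for the next notch is 0.42 to 0.625. The 0.56 came from a poorer fit of the camera points, so I gave it less weight.
- **Bystanders:** The tape, oil, reel and spanner were found within about 4 pixels of their starting places, with no sign that any moved.
- **Forces:** Readings at the end of each move never went above about 2 N.
- **Disagreements:** One "thumb" detection landed on the handle while the gripper hid the pawl, and I ignored it. My winch position was also off by up to about 5 pixels at the pivot, about 12 mm by the camera scale. The pushes still made contact as planned.

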